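# Load the full compound cassette into the polisher's feeder

## Robot

A 6-joint arm with a two-finger parallel gripper is mounted at the origin on the work surface. World frame = base frame: x ahead of the robot, y to its left, z up, the work surface at z = 0. Lengths are in m, angles in degrees, forces in N, time in s.
With the tool pointing down it reaches from about 0.35 to 0.875 m from the base axis. Payload 4.2 kg.
Tool frame: the origin (TCP) lies midway between the tips of the shut fingers; the grasp point (between the pads) lies 19 mm behind it; y points along the fingers, x is the direction in which the jaws open and shut, and the axes are right-handed (so a half turn about y gives the same grasp; the last joint's range is limited). The gripper opens to 87 mm and grips with 3 to 60 N. Pads are 19 mm wide; open, the fingers measure 117 mm over their backs; the gripper's body (75 mm by 190 mm) begins 51 mm behind the grasp point.
Start: joints at [81.624, 22.042, 0.453, 0, -68.411, -14.817], TCP at [0.246, 0.574, 0.223] pointing down, gripper open.
Joint ranges: [-179.83, 179.83], [-69.29, 118.12], [-61.27, 80.66], [-181.25, 117.63], [-171.15, -9.14], [-177.46, 177.46]. Speed limits (degrees/s): [159.86, 159.86, 180, 180, 180, 180].

## Interface

Orientations are given as a 3x3 rotation matrix whose columns are the frame's x, y, z axes.
In Python, from station import * gives the robot as it stands.
- The arm moves only by the tool jog_arm, never from a script. Its argument "series" is a list of rows, each a list of 3 entries, a list of its own where there are three numbers: the shift along the tool's x, y, z in m, then the turn, a rotation vector about the tool's x, y, z in degrees, then the finger opening in m, from 0 to 0.087. A call has 1 to 10 rows; each row shifts and turns the commanded pose from where the row before left it, along the tool's axes as they then stand; what a row does not reach is not made up. A row lasts 1/8 s, in which the tool goes at most 62.5 mm and 10.7 degrees, less where a joint would pass 70% of its speed; a pose out of reach is approached as far as the arm can. A call is refused whole if a number of a shift passes 0.0625 or a number of a turn 10.7, either way. A call with a gripper value outside its range is refused whole. The fingers move at their own pace and stop on an object; the grip force is fixed at half the most. Time passes only in rows, so rows that do not move let the fingers close. It gives the time, the measured TCP pose, the force and the opening at its end, in the units of the state.
- sense(): the state, without advancing time (a new reading comes with each control period).
- capture(name): name is "scene" or "top"; returns the picture (384x512x3 uint8, red, green, blue); there is no depth.
- camera_info(name): a dict with "fx", "fy", "cx", "cy" (pixels), "rvec" (rotation vector, rad) and "tvec" (3), from world to camera coordinates, as OpenCV has them. Camera axes: x right, y down, z forward; pixel columns grow to the right and rows downward; lengths in m; the calibration is good to about 2 mm. A picture is of the moment at which its call begins. camera_info takes no time and is no camera call.
- finish_job(): hands the job in, once; it reports no verdict.
The state is a dict: "time_s": time; "joints": joint angles; "joint_velocities": joint speeds; "effort": joint torques, N m; "tcp_pos": TCP position; "ee_rot": TCP orientation; "wrist_force": force on the tool from outside, world axes, zero at the start; "moment": the same for the moment, N m; "gripper_width": opening from 0.0 (shut) to 1.0 (fully open).
Only numpy, scipy, OpenCV 4.12 (cv2) and the standard library are available. Lean on these libraries where they do the work, as an engineer would, in place of code of your own. Each camera call takes 0.05 s, during which the arm holds its last target. There are 200 camera calls.

## Task

Of the three closed cassettes in the sloping rack one is loaded and clearly heavier than the two empty ones: find out which by lifting them. Take the loaded one out, stand it on the plate in front of the green feeder's clip holder and push it in until it clicks past the sprung balls and is fully home, then let go. Each empty cassette must finish standing where it stood in the rack, no cassette may be tipped over, and the other things on the bench must be left where they are.

Things in the scene. Friction and masses are not known exactly. Their poses are not given: they have to be found in the camera images.
- cassette_a_mid (a point): closed black cassette, grey lid: box 100 long (own x) x 68 wide (y) x 80 mm high (z). Across the lid's middle a yellow grip ridge: 16 thick (x), 46 long (y), 34 mm high. This point: its centre, half-way up: underside 57 mm below, lid 23 and ridge top 57 mm above, along own z. An upright groove runs down the middle of each long side; either end may go first. All three cassettes look alike
- cassette_b_mid (a point): closed black cassette, same shape and point as cassette_a. All start in the rack's bays leaning 25 degrees towards the robot (own z square to the deck, own x up the slope); which stands in which bay changes from run to run
- cassette_c_mid (a point): closed black cassette, same shape and point as cassette_a. One of the three is loaded and weighs 0.53 to 0.72 kg; the other two are empty, 0.20 to 0.27 kg each. Any of the three may be the loaded one, in any bay; the contents cannot be seen and may shift by 2 mm
- rack: fixed blue rack; plywood deck sloping 25 degrees down towards the robot, 330 mm wide (own y). Origin: centre of its foot on the bench; own x horizontal to the high side, z up. Three bays at own y = -100, 0, +100 mm; middle of the deck face 58 mm above the bench; lip 22 mm high along the low edge (cassettes stand 0 to 2 mm from it), dividers 24 mm high; open on the high side
- dock_home (a point): where the centre of a seated cassette lies in the fixed clip holder of the green feeder, 57 mm above the holder's floor. Own x: push-in direction, z up. Back stop face 50.5 mm beyond; side walls 72 mm apart from 55 mm before this point to the stop; flanges above the walls (84 to 90 mm over the floor, slot 58 mm wide) let the cassette in only from the front. Motor up to 170 mm over the bench from 85 mm beyond
- dock_stand (a point): where the cassette's centre lies when it stands, lengthwise, on the open plate before the holder's mouth, 128 mm before dock_home, same axes and height. The plate is the holder's floor: 8 mm thick, 120 mm wide, begins 57 mm before this point. Flared guides 50 mm high lead in, from 42 mm (about 100 mm apart) to 75 mm beyond this point (72 mm apart)
- dock_plate: the aluminium floor plate of the holder, 245 x 120 x 8 mm, fixed; origin on the bench under dock_home, same axes. At the end it must carry the weight of the loaded cassette
- dock_balls (a point): middle between the two sprung steel balls in the holder's side walls, 40 mm above its floor, level with dock_home. Each sticks out 4.5 mm and gives way sideways; they press on the cassette's sides over the last 55 mm of the push and snap into its grooves when home. Pushing past takes roughly 5 to 12 N, best applied about half-way up the rear face
- yellow_bar: yellow block of polishing compound, 150 x 45 x 45 mm, lying (bystander, leave alone); origin at its middle, on the underside
- pink_bar: reddish-brown block of polishing compound, 120 x 50 x 36 mm, lying (bystander, leave alone); origin at its middle, on the underside
- bottle: white bottle with red cap, 66 mm across, 190 mm tall (bystander, leave alone); origin at its middle, on the underside
- jar: amber glass jar with steel lid, 80 mm across, 90 mm tall (bystander, leave alone); origin at its middle, on the underside
- tape: roll of masking tape lying flat, 110 mm across, 45 mm high (bystander, leave alone); origin at its middle, on the underside
- wrench: steel wrench lying flat (bystander, leave alone); origin at the underside
Things that resemble listed ones, but are neither listed nor needed, are in the scene too. What is shaped like the part that bears cassette_c_mid but pink is not meant.

How it is judged:
By the outcome, as a careful person would: the job done as asked, in the order asked, and still so for the second after the job is handed in, with the robot touching nothing.
It also fails if it takes over 72 s, if anything falls off the work surface, if the arm or the gripper's body presses on something with over 40 N, if the wrist force passes 120 N, or if a joint passes its speed limit or range.

## Working session

There is one attempt and no reset: what is moved stays moved. The work goes in short steps, Python scripts to look and compute and a tool call to move; the robot and the scene stay as the last step left them, time stands still between calls to the robot, and variables do not carry over. Pictures are saved under pics/ and viewed, about 8 in all and at most 12, crops included, and the job is handed in when it is done.

Besides the shell and the picture viewer there is one more tool, called after "Request:" as name(argument=value, ...) on one line, values as JSON. jog_arm: Moves the arm, as the interface text tells. Its arguments: {"type":"object","properties":{"series":{"type":"array","items":{"type":"array"}}},"required":["series"]}

```bash
ls; mkdir -p pics
python3 - <<'E'
from station import *
import cv2
for n in("scene","top"):
    print(n,camera_info(n)); cv2.imwrite(f"pics/{n}0.png",cv2.resize(capture(n)[:,:,::-1],(800,600),interpolation=cv2.INTER_CUBIC))
print(sense())
E
```

```text
pics
scene {'fx': 464.10199230571743, 'fy': 464.10199230571743, 'cx': 257.1940824599188, 'cy': 182.3418942635032, 'rvec': array([ 1.79401064,  1.66438929, -0.72857833]), 'tvec': array([-0.00848992, -0.30398993,  1.83374589])}
top {'fx': 383.5302450570613, 'fy': 383.5302450570613, 'cx': 256.12197992870097, 'cy': 189.37767438465045, 'rvec': array([ 2.17453533, -2.15009804,  0.13679339]), 'tvec': array([-0.02543233,  0.54670012,  1.20587179])}
{'time_s': 0.1, 'joints': array([ 8.16250446e+01,  2.20870617e+01,  3.88900687e-01, -2.48029872e-02,
       -6.84109682e+01, -1.48170900e+01]), 'joint_velocities': array([-2.65682989e-02, -1.52765782e-01,  2.38036630e-01,  1.77587327e-01,
       -6.04620327e-02, -2.29142425e-04]), 'effort': array([-4.01108991e-04, -3.91692066e+01,  1.87935001e+01,  4.23196301e+00,
        1.34497249e-02, -7.32639660e-05]), 'tcp_pos': array([0.24590526, 0.57401979, 0.2215717 ]), 'ee_rot': array([[-3.93960400e-01, -6.75643188e-04,  9.19127166e-01],
       [-9.19125358e-01, -1.82569278e-03, -3.93960967e-01],
       [ 1.94422088e-03, -9.99998105e-01,  9.82498713e-05]]), 'wrist_force': array([ 0.41770275, -0.79490365,  0.89777132]), 'moment': array([ 0.01455622,  0.01191931, -0.02786917]), 'gripper_width': 1.0020873850237617}
```

View pics/scene0.png

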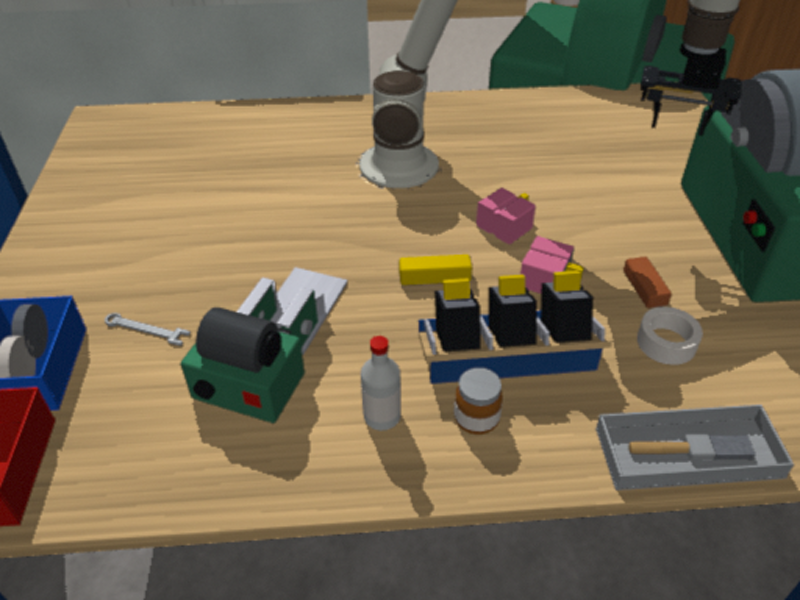

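View pics/top0.png

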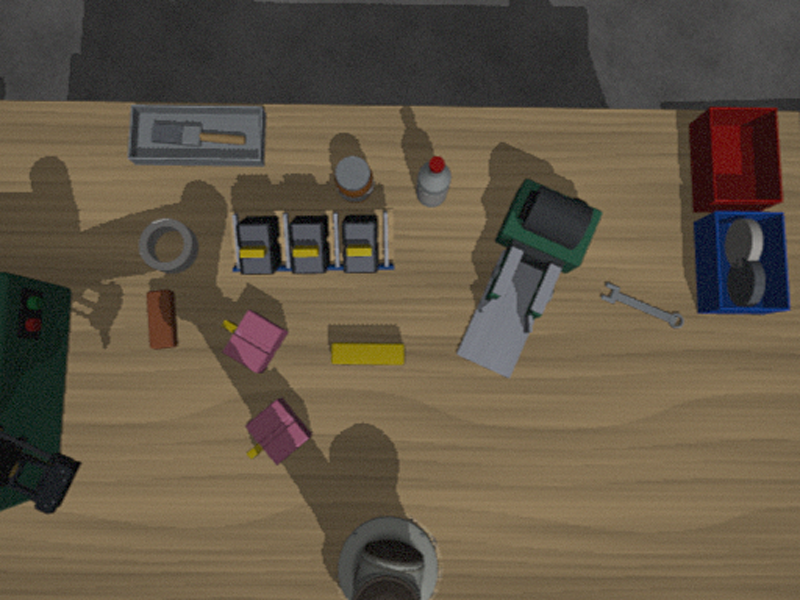

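The scene view shows the rack with three cassettes (ridges at 456,288 / 512,285 / 568,281). The dock plate corner is near (347,280). In the top view the ridges are at (252,253), (305,252) and (360,252), and the dock plate's front edge runs from (458,353) to (509,376). I'll enlarge these for measuring.

```bash
cat > h.py <<'E'
from station import *
import numpy as np, cv2
def cam(n):
    c=camera_info(n); K=np.array([[c['fx'],0,c['cx']],[0,c['fy'],c['cy']],[0,0,1]]); return K,np.array(c['rvec']),np.array(c['tvec'])
def px2w(n,u,v,z):
    K,r,t=cam(n); R=cv2.Rodrigues(r)[0]; d=R.T@np.linalg.inv(K)@[u,v,1]; o=-R.T@t
    return o+d*(z-o[2])/d[2]
def w2px(n,P):
    K,r,t=cam(n); return cv2.projectPoints(np.array(P,float).reshape(-1,3),r,t,K,None)[0].reshape(-1,2)
E
python3 - <<'E'
from h import *
a=capture("top")[:,:,::-1]
cv2.imwrite("pics/c1.png",cv2.resize(a[125:185,140:260],None,fx=6.6,fy=6.6,interpolation=cv2.INTER_CUBIC))
cv2.imwrite("pics/c2.png",cv2.resize(a[145:245,285:395],None,fx=6,fy=6,interpolation=cv2.INTER_CUBIC))
E
```

```text
(no output)
```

View pics/c1.png

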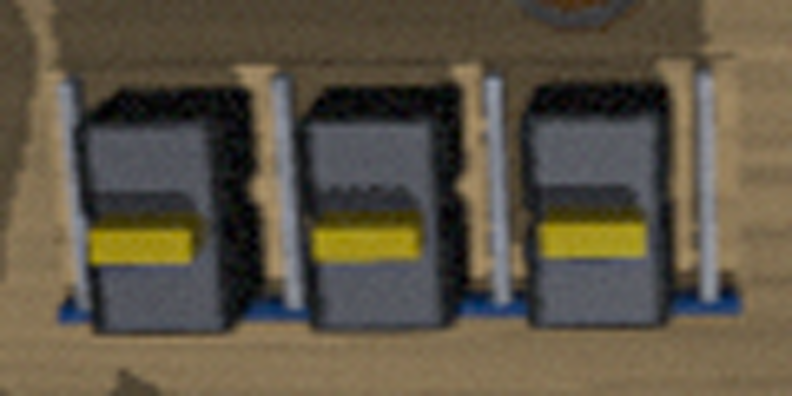

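View pics/c2.png

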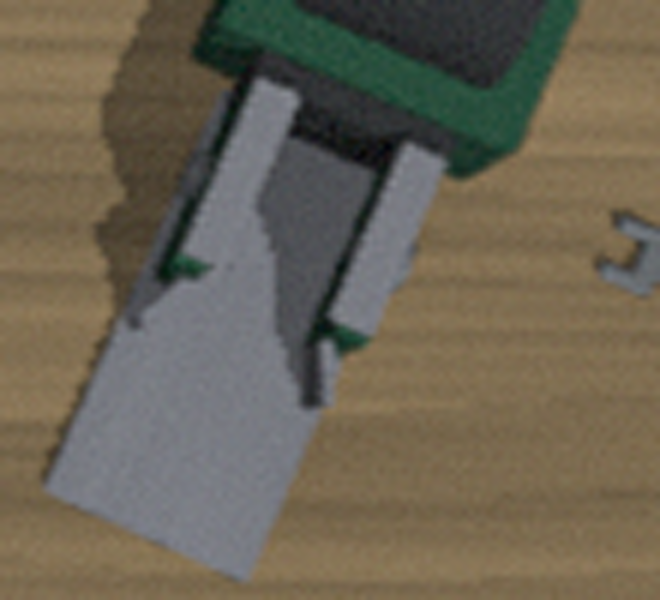

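c1: the ridge top faces' near edges are (89,264)-(193,262), (312,264)-(419,262) and (541,259)-(645,257), with the lid fronts at y≈330. c2: plate front corners are (45,488) and (247,580), and the flange front corners are (185,262) and (333,318)-(368,335). I need one scene crop of the rack for height.

Run:
```python
from h import *
a=capture("scene")[:,:,::-1]
cv2.imwrite("pics/c3.png",cv2.resize(a[165:245,262:392],None,fx=6,fy=6,interpolation=cv2.INTER_CUBIC))
f=lambda x,y:(285+(x+.5)/6-.5,145+(y+.5)/6-.5)
A=px2w("top",*f(45,488),.008);B=px2w("top",*f(247,580),.008);print(A,B,np.linalg.norm(A-B))
d=(B-A)/np.linalg.norm(B-A); x=np.array([-d[1],d[0],0]); print("dockx",x,np.degrees(np.arctan2(x[1],x[0])))
m=(A+B)/2; home=m+.185*x; home[2]=.065;print("home",home,"stand",home-.128*x)
y=np.array([-x[1],x[0],0])
# checks: flange front corners, at z .098; plate L/R edges
for p in[(185,262),(333,318),(368,335),(298,98),(400,140),(265,80),(447,155)]:
    P=px2w("top",*f(*p),.098);print(p,(P-home)@x,(P-home)@y)
```

```text
[ 0.4313566  -0.13793577  0.008     ] [ 0.38298892 -0.24729056  0.008     ] 0.11957383453512326
dockx [ 0.91453774 -0.40450059  0.        ] -23.85983556246931
home [ 0.57636224 -0.26744577  0.065     ] stand [ 0.45930141 -0.2156697   0.065     ]
(185, 262) -0.056029756947389105 0.04842066334349166
(333, 318) -0.0510731174445779 -0.031656941084999356
(368, 335) -0.05167384170869915 -0.05128245396061236
(298, 98) 0.04630857011260354 0.029246691916156427
(400, 140) 0.04794253629399056 -0.027137623750245973
(265, 80) 0.04790621446167638 0.04844603993295685
(447, 155) 0.05078610706634861 -0.052173420343952136
```

View pics/c3.png

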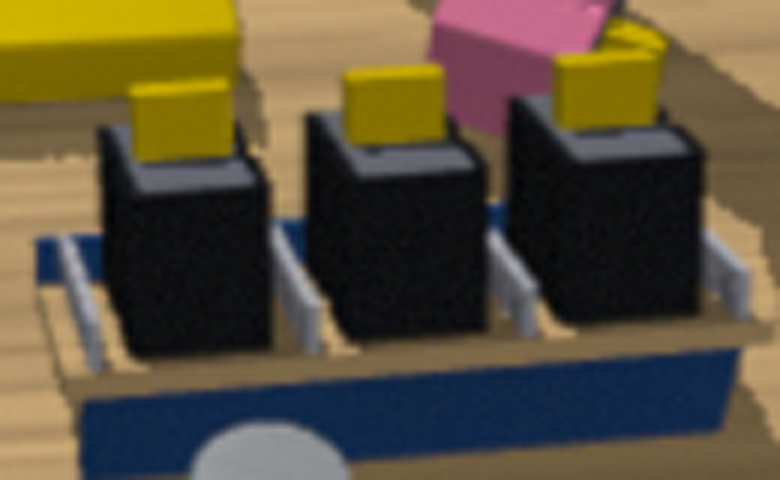

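```bash
cat > fit.py <<'E'
from h import *
from scipy.optimize import least_squares
T=lambda x,y:(140+(x+.5)/6.6-.5,125+(y+.5)/6.6-.5)
S=lambda x,y:(262+(x+.5)/6-.5,165+(y+.5)/6-.5)
Lt=[(-8,23,57),(-8,-23,57),(-50,34,23),(-50,-34,23)]
Ls=[(8,-23,57),(8,23,57),(8,-23,23),(8,23,23),(50,-34,-57),(50,34,-57)]
top=[[(89,264),(193,262),(95,332),(230,332)],[(312,264),(419,262),(312,330),(442,329)],[(541,259),(645,257),(532,326),(664,326)]]
sc=[[(555,57),(658,50),(558,130),(657,124),(563,322),(697,312)],[(343,75),(443,66),(346,146),(443,140),(350,338),(486,329)],[(130,92),(230,80),(135,161),(235,157),(138,357),(268,348)]]
def Rm(yaw,t=25):
    c,s=np.cos(yaw),np.sin(yaw);t=np.radians(t)
    return np.array([[c,-s,0],[s,c,0],[0,0,1]])@np.array([[np.cos(t),0,-np.sin(t)],[0,1,0],[np.sin(t),0,np.cos(t)]])
def res(p):
    R=Rm(p[0]);r=[]
    for i in range(3):
        c=p[1+3*i:4+3*i]
        r+=list((w2px("top",c+np.array(Lt)/1000@R.T)-[T(*q) for q in top[i]]).ravel())
        r+=list((w2px("scene",c+np.array(Ls)/1000@R.T)-[S(*q) for q in sc[i]]).ravel())
    return np.array(r)
g=[0]+sum([[.6,y,.12] for y in(.2,.1,0)],[])
s=least_squares(res,g,loss='soft_l1')
print(np.degrees(s.x[0]));print(s.x[1:].reshape(3,3).round(4));print(res(s.x).reshape(3,-1,2).round(1).tolist())
E
python3 fit.py
```

```text
1.0068194605187288
[[0.6323 0.2584 0.1162]
 [0.6341 0.1592 0.115 ]
 [0.6374 0.0601 0.115 ]]
[[[0.2, -0.2], [0.3, 0.1], [-0.4, 0.2], [1.7, 0.1], [0.9, 0.1], [0.1, 0.2], [0.2, -0.4], [-0.1, -0.5], [-1.0, 0.3], [0.9, 0.2]], [[0.7, -0.3], [0.3, -0.1], [-0.3, 0.4], [2.5, 0.4], [0.7, -0.2], [0.5, 0.2], [0.2, -0.3], [0.4, -0.4], [-1.2, 0.5], [0.6, 0.2]], [[0.1, -0.3], [0.2, -0.0], [-0.9, 0.3], [1.6, 0.2], [0.4, -0.3], [0.5, 0.6], [-0.1, -0.1], [-0.2, -0.5], [-1.8, 0.3], [1.3, 0.1]]]
```

```bash
cat >> h.py <<'E'
from scipy.spatial.transform import Rotation as Ro, Slerp
from json import dumps
def Rm(yaw,t=25):
    return (Ro.from_euler('z',yaw,degrees=True)*Ro.from_euler('y',-t,degrees=True)).as_matrix()
CAS=[np.array(v) for v in[(.6323,.2584,.116),(.6345,.1592,.1155),(.6374,.0601,.115)]]
YAW=1.3
def grip(c,dz,yaw=YAW,t=25,dx=0):   # TCP pose holding cassette centred at c, tip dz above centre along own z
    M=Rm(yaw,t); return c+M@[dx,0,dz], np.column_stack([-M[:,0],-M[:,2],-M[:,1]])
def plan(p,R,n,g,start=None):
    s=sense(); p0,R0=start if start else (s['tcp_pos'],s['ee_rot'])
    R0=Ro.from_matrix(R0);dr=(R0.inv()*Ro.from_matrix(R)).as_rotvec(degrees=True)/n
    out=[]
    pc,Rc=np.array(p0),R0
    for k in range(1,n+1):
        tgt=np.array(p0)+(np.array(p)-p0)*k/n
        sh=np.round(Rc.inv().apply(tgt-pc),3); r=np.round(dr,1)
        out.append([sh.tolist(),r.tolist(),g]); pc=pc+Rc.apply(sh); Rc=Rc*Ro.from_rotvec(r,degrees=True)
    print(dumps(out)); return pc,Rc.as_matrix()
def st():
    s=sense(); print(round(s['time_s'],2),s['joints'].round(1),s['tcp_pos'].round(4),"F",s['wrist_force'].round(2),"M",s['moment'].round(3),s['gripper_width']); return s
E
python3 - <<'E'
from h import *
p,R=grip(CAS[0],.110); p[2]+=.03
plan(p,R,10,.07)
E
```

```text
[[[0.016, -0.002, 0.044], [1.4, 6.4, 2.2], 0.07], [[0.01, -0.002, 0.045], [1.4, 6.4, 2.2], 0.07], [[0.006, -0.001, 0.046], [1.4, 6.4, 2.2], 0.07], [[0.0, -0.0, 0.047], [1.4, 6.4, 2.2], 0.07], [[-0.005, 0.001, 0.046], [1.4, 6.4, 2.2], 0.07], [[-0.009, 0.003, 0.045], [1.4, 6.4, 2.2], 0.07], [[-0.015, 0.004, 0.044], [1.4, 6.4, 2.2], 0.07], [[-0.02, 0.006, 0.042], [1.4, 6.4, 2.2], 0.07], [[-0.023, 0.008, 0.039], [1.4, 6.4, 2.2], 0.07], [[-0.028, 0.01, 0.037], [1.4, 6.4, 2.2], 0.07]]
```

Request:
jog_arm(series=[[[0.016,-0.002,0.044],[1.4,6.4,2.2],0.07],[[0.01,-0.002,0.045],[1.4,6.4,2.2],0.07],[[0.006,-0.001,0.046],[1.4,6.4,2.2],0.07],[[0.0,0.0,0.047],[1.4,6.4,2.2],0.07],[[-0.005,0.001,0.046],[1.4,6.4,2.2],0.07],[[-0.009,0.003,0.045],[1.4,6.4,2.2],0.07],[[-0.015,0.004,0.044],[1.4,6.4,2.2],0.07],[[-0.02,0.006,0.042],[1.4,6.4,2.2],0.07],[[-0.023,0.008,0.039],[1.4,6.4,2.2],0.07],[[-0.028,0.01,0.037],[1.4,6.4,2.2],0.07]])

```text
time_s: 1.45
tcp_pos: [0.5871, 0.2562, 0.2459]
ee_rot: [[-0.908, 0.419, 0.027], [-0.024, 0.013, -1.0], [-0.419, -0.908, -0.001]]
wrist_force: [-0.5, -0.4, 0.1]
gripper_width: 0.801
```

Request:
jog_arm(series=[[[0,0,0],[0,0,0],0.07],[[0,0,0],[0,0,0],0.07]])

```text
time_s: 1.7
tcp_pos: [0.5862, 0.2574, 0.2457]
ee_rot: [[-0.908, 0.418, 0.031], [-0.028, 0.013, -1.0], [-0.418, -0.908, -0.0]]
wrist_force: [0.6, -0.1, -1.2]
gripper_width: 0.802
```

Run:
```python
from h import *
s=st(); 
p,R=grip(CAS[0],.030); print(p); print((s['ee_rot'].T@(p-s['tcp_pos'])).round(4), Ro.from_matrix(s['ee_rot'].T@R).as_rotvec(degrees=True).round(2))
plan(p,R,5,.05)
```

```text
1.7 [ 44.7  12.2 -23.7  27.1 -38.6 -62. ] [0.5862 0.2574 0.2457] F [ 0.55 -0.11 -1.16] M [ 0.047  0.876 -0.05 ] 0.8018098223160195
[0.61962472 0.25811236 0.14318923]
[0.0125 0.1071 0.0003] [0.22 0.42 0.3 ]
[[[0.002, 0.021, 0.0], [0.0, 0.1, 0.1], 0.05], [[0.003, 0.022, 0.0], [0.0, 0.1, 0.1], 0.05], [[0.003, 0.021, 0.0], [0.0, 0.1, 0.1], 0.05], [[0.002, 0.022, 0.0], [0.0, 0.1, 0.1], 0.05], [[0.003, 0.021, 0.0], [0.0, 0.1, 0.1], 0.05]]
```

Request:
jog_arm(series=[[[0.006,0.015,0],[0,0.2,0.1],0.05],[[0.006,0.025,0],[0.2,0.2,0.2],0.05],[[0,0.025,0],[0,0,0],0.05],[[0,0.024,0],[0,0,0],0.05],[[0,0.018,0],[0,0,0],0.05],[[0,0,0],[0,0,0],0.05]])

```text
time_s: 2.45
tcp_pos: [0.6197, 0.2585, 0.1422]
ee_rot: [[-0.907, 0.421, 0.024], [-0.023, 0.008, -1.0], [-0.421, -0.907, 0.002]]
wrist_force: [0.0, -0.1, 0.5]
gripper_width: 0.574
```

Run:
```python
from h import *
s=st(); p,R=grip(CAS[0],.028); print((s['ee_rot'].T@(p-s['tcp_pos'])).round(4))
a=capture("scene")[:,:,::-1]
cv2.imwrite("pics/g1.png",cv2.resize(a[135:245,262:402],None,fx=5,fy=5,interpolation=cv2.INTER_CUBIC))
```

```text
2.45 [ 39.9  20.6 -31.8  42.  -23.2 -75.4] [0.6197 0.2585 0.1422] F [ 0.04 -0.12  0.46] M [ 0.044  0.937 -0.072] 0.5743952249845298
[-0.0003  0.0011  0.0004]
```

View pics/g1.png

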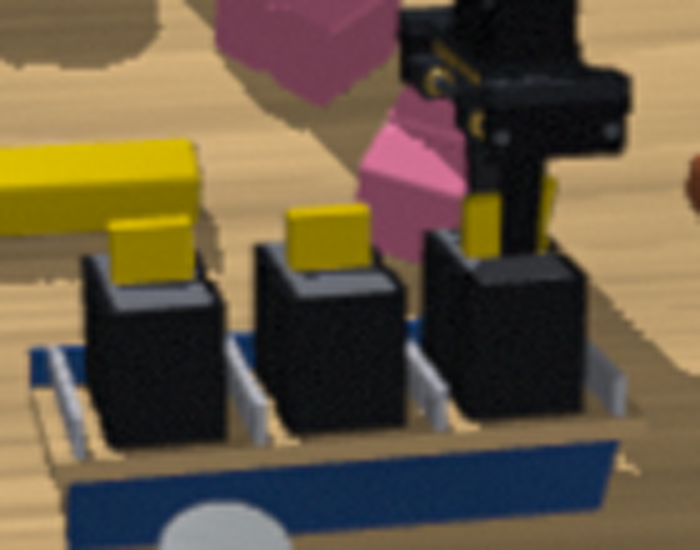

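The fingers straddle the left-bay ridge (finger at 520,220, ridge spanning 462–555). I'll grip and lift it a little to weigh it.

Request:
jog_arm(series=[[[0,0,0],[0,0,0],0],[[0,0,0],[0,0,0],0],[[0,0,0],[0,0,0],0],[[0,0,0],[0,0,0],0]])

```text
time_s: 3.0
tcp_pos: [0.619, 0.2576, 0.143]
ee_rot: [[-0.907, 0.421, 0.022], [-0.021, 0.008, -1.0], [-0.421, -0.907, 0.001]]
wrist_force: [-9.8, 0.9, 2.5]
gripper_width: 0.207
```

Request:
jog_arm(series=[[[-0.001,-0.004,0],[0,0,0],0],[[-0.001,-0.006,0],[0,0,0],0],[[0,-0.006,0],[0,0,0],0],[[0,0,0],[0,0,0],0],[[0,0,0],[0,0,0],0],[[0,0,0],[0,0,0],0]])

```text
time_s: 3.75
tcp_pos: [0.6154, 0.2579, 0.1587]
ee_rot: [[-0.906, 0.422, 0.023], [-0.021, 0.009, -1.0], [-0.422, -0.906, 0.0]]
wrist_force: [0.8, -0.4, -6.9]
gripper_width: 0.183
```

Run:
```python
from h import *
for i in range(3): st(); capture("top")
```

```text
3.75 [ 40.8  19.2 -30.5  38.6 -25.6 -72.6] [0.6154 0.2579 0.1587] F [ 0.82 -0.4  -6.9 ] M [0.06  1.842 0.09 ] 0.18286232989470386
3.8 [ 40.8  19.2 -30.5  38.6 -25.5 -72.6] [0.6155 0.258  0.1587] F [-0.11  0.3  -7.26] M [ 0.029  1.861 -0.026] 0.1801064716167848
3.85 [ 40.8  19.2 -30.5  38.6 -25.5 -72.6] [0.6155 0.258  0.1588] F [ 0.48 -0.03 -6.47] M [ 0.005  1.862 -0.035] 0.17982469704559967
```

The left cassette pulls about 6.9 N, i.e. 0.70 kg. That is inside the loaded range and far above an empty one's 2.65 N maximum. I'll lift it clear and check again in free air.

Run:
```python
from h import *
s=sense(); R0=s['ee_rot']
p1=s['tcp_pos']-.08*R0[:,1]
a=plan(p1,R0,5,0)
S=np.array([.4593,-.2157,.065])
_,R2=grip(S,.028,-11,0); 
b=plan([.45,.10,.32],R2,6,0,start=a)
p3,R3=grip(S,.028,-23.9,0); p3[2]+=.10; print(p3)
plan(p3,R3,8,0,start=b)
```

```text
[[[-0.0, -0.016, -0.0], [0.0, 0.0, 0.0], 0], [[0.0, -0.016, 0.0], [0.0, 0.0, 0.0], 0], [[0.0, -0.016, 0.0], [0.0, 0.0, 0.0], 0], [[0.0, -0.016, 0.0], [0.0, 0.0, 0.0], 0], [[0.0, -0.016, 0.0], [0.0, 0.0, 0.0], 0]]
[[[0.014, -0.023, 0.026], [0.4, 2.0, -4.2], 0], [[0.015, -0.022, 0.026], [0.4, 2.0, -4.2], 0], [[0.016, -0.02, 0.027], [0.4, 2.0, -4.2], 0], [[0.016, -0.019, 0.028], [0.4, 2.0, -4.2], 0], [[0.016, -0.018, 0.028], [0.4, 2.0, -4.2], 0], [[0.017, -0.016, 0.029], [0.4, 2.0, -4.2], 0]]
[ 0.4593 -0.2157  0.193 ]
[[[-0.009, 0.016, 0.039], [0.0, 1.6, 0.0], 0], [[-0.009, 0.015, 0.038], [0.0, 1.6, 0.0], 0], [[-0.011, 0.016, 0.038], [0.0, 1.6, 0.0], 0], [[-0.012, 0.016, 0.038], [0.0, 1.6, 0.0], 0], [[-0.013, 0.015, 0.037], [0.0, 1.6, 0.0], 0], [[-0.014, 0.016, 0.037], [0.0, 1.6, 0.0], 0], [[-0.015, 0.016, 0.037], [0.0, 1.6, 0.0], 0], [[-0.016, 0.016, 0.036], [0.0, 1.6, 0.0], 0]]
```

Request:
jog_arm(series=[[[0,-0.016,0],[0,0,0],0],[[0,-0.018,0],[0,0,0],0],[[0,-0.018,0],[0,0,0],0],[[0,-0.018,0],[0,0,0],0],[[0,-0.018,0],[0,0,0],0],[[0,-0.018,0],[0,0,0],0],[[0,0,0],[0,0,0],0],[[0,0,0],[0,0,0],0]])

```text
time_s: 4.9
tcp_pos: [0.5704, 0.2566, 0.2541]
ee_rot: [[-0.907, 0.421, 0.022], [-0.02, 0.009, -1.0], [-0.421, -0.907, 0.001]]
wrist_force: [1.1, -0.1, -7.4]
gripper_width: 0.18
```

Request:
jog_arm(series=[[[0,0,0],[0,0,0],0],[[0,0,0],[0,0,0],0]])

```text
time_s: 5.15
tcp_pos: [0.5707, 0.2568, 0.2542]
ee_rot: [[-0.906, 0.422, 0.023], [-0.021, 0.009, -1.0], [-0.422, -0.907, 0.001]]
wrist_force: [0.4, -0.3, -7.1]
gripper_width: 0.181
```

Run:
```python
from h import *
for i in range(3): st(); a=capture("scene")
cv2.imwrite("pics/l1.png",a[:,:,::-1])
```

```text
5.15 [ 46.   10.5 -25.   27.8 -39.7 -64. ] [0.5707 0.2568 0.2542] F [ 0.35 -0.28 -7.05] M [-0.025  1.832 -0.029] 0.18066147008364564
5.2 [ 46.   10.5 -25.   27.8 -39.7 -64. ] [0.5708 0.2569 0.2544] F [-0.26 -0.05 -6.59] M [-0.013  1.863 -0.014] 0.18479725630304675
5.25 [ 46.   10.4 -25.   27.8 -39.7 -64. ] [0.5708 0.257  0.2546] F [-0.2   0.29 -6.64] M [0.025 1.749 0.016] 0.18158220147388549
```

View pics/l1.png

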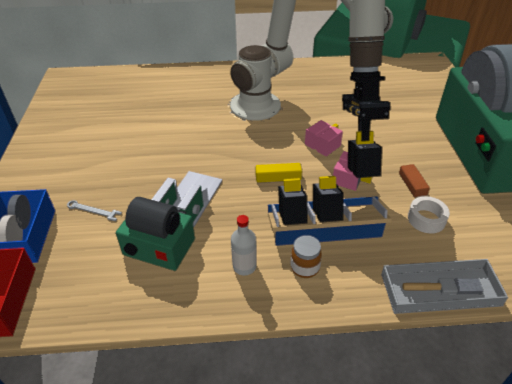

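The cassette is in the gripper at (364,158), clear of the rack, and the other two stand undisturbed. Free-air weight is about 6.8 N, so this is the loaded one. I'll carry it to the dock.

Request:
jog_arm(series=[[[0.014,-0.023,0.02],[0.4,2.0,-4.2],0],[[0.015,-0.022,0.026],[0.4,2.0,-4.2],0],[[0.016,-0.02,0.027],[0.4,2.0,-4.2],0],[[0.016,-0.019,0.028],[0.4,2.0,-4.2],0],[[0.016,-0.018,0.028],[0.4,2.0,-4.2],0],[[0.017,-0.016,0.029],[0.4,2.0,-4.2],0]])

```text
time_s: 6.05
tcp_pos: [0.4383, 0.1057, 0.3451]
ee_rot: [[-0.982, -0.004, -0.189], [0.189, 0.007, -0.982], [0.005, -1.0, -0.006]]
wrist_force: [0.6, 0.5, -7.5]
gripper_width: 0.183
```

Request:
jog_arm(series=[[[-0.009,0.016,0.039],[0,1.6,0],0],[[-0.009,0.015,0.038],[0,1.6,0],0],[[-0.011,0.016,0.038],[0,1.6,0],0],[[-0.012,0.016,0.038],[0,1.6,0],0],[[-0.013,0.015,0.037],[0,1.6,0],0],[[-0.014,0.016,0.037],[0,1.6,0],0],[[-0.015,0.016,0.037],[0,1.6,0],0],[[-0.016,0.016,0.036],[0,1.6,0],0],[[0,0,0],[0,0,0],0]])

```text
time_s: 7.18
tcp_pos: [0.4478, -0.2119, 0.215]
ee_rot: [[-0.915, -0.006, -0.404], [0.404, 0.004, -0.915], [0.007, -1.0, -0.002]]
wrist_force: [-1.2, -0.1, -6.5]
gripper_width: 0.181
```

Run:
```python
from h import *
st();S=np.array([.4593,-.2157,.065])
p3,R3=grip(S,.028,-23.9,0); p3[2]+=.04
plan(p3,R3,5,0)
```

```text
7.17 [ -6.6   9.9 -17.6  -0.2 -62.8 -17.1] [ 0.4478 -0.2119  0.215 ] F [-1.18 -0.13 -6.53] M [ 0.236 -0.052  0.003] 0.1812632192841844
[[[-0.003, 0.016, -0.0], [0.0, 0.0, 0.1], 0], [[-0.002, 0.017, -0.0], [0.0, 0.0, 0.1], 0], [[-0.003, 0.016, -0.001], [0.0, 0.0, 0.1], 0], [[-0.002, 0.017, 0.0], [0.0, 0.0, 0.1], 0], [[-0.002, 0.016, -0.0], [0.0, 0.0, 0.1], 0]]
```

Request:
jog_arm(series=[[[-0.003,0.018,0],[0,0,0.1],0],[[-0.003,0.02,0],[0,0,0.1],0],[[-0.003,0.02,-0.001],[0,0,0.1],0],[[-0.003,0.02,0],[0,0,0.1],0],[[0,0.02,0],[0,0,0.1],0],[[0,0.01,0],[0,0,0],0],[[0,0,0],[0,0,0],0]])

```text
time_s: 8.05
tcp_pos: [0.4597, -0.213, 0.1081]
ee_rot: [[-0.916, 0.003, -0.4], [0.4, 0.001, -0.916], [-0.003, -1.0, -0.002]]
wrist_force: [0.1, 0.1, -7.7]
gripper_width: 0.178
```

Run:
```python
from h import *
st()
a=capture("top")[:,:,::-1];b=capture("scene")[:,:,::-1]
A=cv2.resize(a[145:245,285:385],None,fx=4,fy=4,interpolation=cv2.INTER_CUBIC);B=cv2.resize(b[120:220,140:240],None,fx=4,fy=4,interpolation=cv2.INTER_CUBIC)
cv2.imwrite("pics/d1.png",np.hstack([A,B]))
```

```text
8.05 [ -6.5  17.4 -25.1  -0.1 -47.3 -17. ] [ 0.4597 -0.213   0.1081] F [ 0.14  0.05 -7.71] M [ 0.107 -0.036 -0.006] 0.17789828108590555
```

View pics/d1.png

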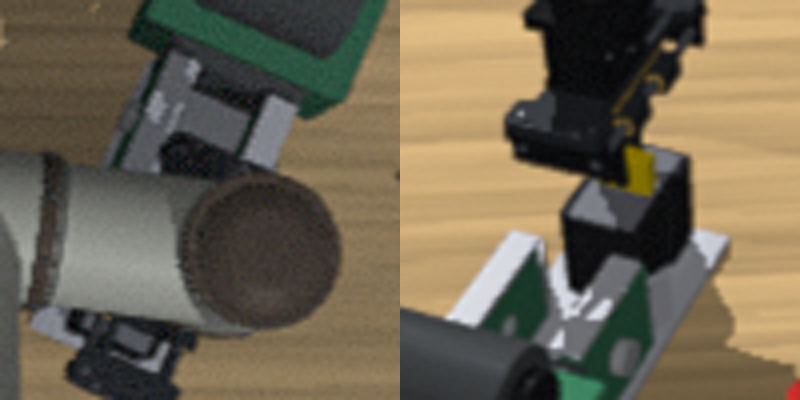

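The right half shows the cassette hanging just above the plate, lined up with the holder (cassette at 625,220, flanges at 525,240 and 640,270). Now I'll lower it to contact.

Request:
jog_arm(series=[[[0,0.006,0.003],[0,0,0],0],[[0,0.005,0],[0,0,0],0],[[0,0,0],[0,0,0],0],[[0,0,0],[0,0,0],0]])

```text
time_s: 8.65
tcp_pos: [0.459, -0.2175, 0.1005]
ee_rot: [[-0.917, 0.006, -0.399], [0.399, -0.002, -0.917], [-0.006, -1.0, -0.001]]
wrist_force: [-5.3, -2.9, 10.4]
gripper_width: 0.181
```

Request:
jog_arm(series=[[[0,0.002,0],[0,0,0],0],[[0,0,0],[0,0,0],0],[[0,0,0],[0,0,0],0]])

```text
time_s: 9.02
tcp_pos: [0.4589, -0.2182, 0.1002]
ee_rot: [[-0.917, 0.006, -0.399], [0.399, -0.003, -0.917], [-0.007, -1.0, 0.001]]
wrist_force: [-8.1, -2.4, 20.3]
gripper_width: 0.182
```

Request:
jog_arm(series=[[[0,0.002,0],[0,0,0],0],[[0,0,0],[0,0,0],0],[[0,0,0],[0,0,0],0]])

```text
time_s: 9.4
tcp_pos: [0.4585, -0.219, 0.0996]
ee_rot: [[-0.917, 0.005, -0.398], [0.398, -0.005, -0.917], [-0.007, -1.0, 0.002]]
wrist_force: [-11.7, -4.4, 28.0]
gripper_width: 0.182
```

Contact came earlier than expected, so I'll unload and look.

Request:
jog_arm(series=[[[0,-0.004,0],[0,0,0],0],[[0,0,0],[0,0,0],0]])

```text
time_s: 9.65
tcp_pos: [0.4593, -0.2171, 0.0997]
ee_rot: [[-0.917, 0.006, -0.4], [0.4, -0.001, -0.917], [-0.006, -1.0, -0.002]]
wrist_force: [-4.2, -2.9, 9.9]
gripper_width: 0.182
```

Run:
```python
from h import *
st()
b=capture("scene")[:,:,::-1]
cv2.imwrite("pics/d2.png",cv2.resize(b[145:225,155:235],None,fx=7.5,fy=7.5,interpolation=cv2.INTER_CUBIC))
```

```text
9.65 [ -7.   18.1 -25.6   0.  -45.9 -16.6] [ 0.4593 -0.2171  0.0997] F [-4.21 -2.87  9.94] M [-0.602  1.142 -0.005] 0.18184241733825274
```

View pics/d2.png

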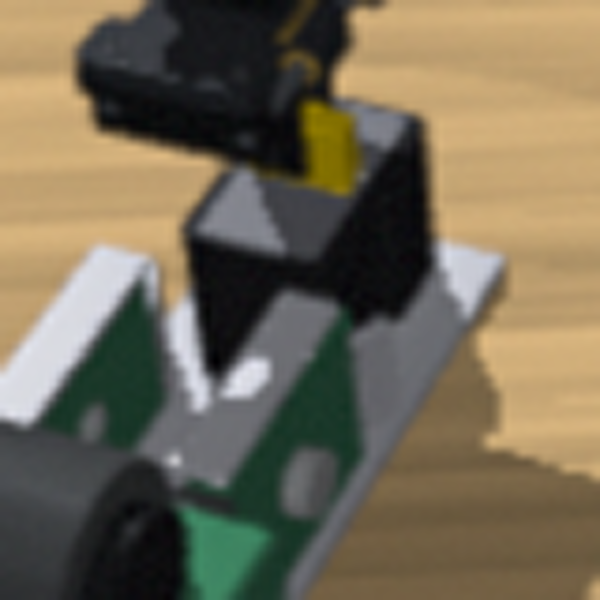

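Run:
```python
from h import *
from scipy.optimize import least_squares
L=np.array([(50,-34,-57),(50,-34,23),(50,34,23),(-50,34,23),(-50,34,-57),(8,23,57),(8,23,23)])/1000
q=np.array([(215,380),(190,233),(320,262),(422,118),(402,318),(357,115),(353,193)])
q=np.array([155,145])+(q+.5)/7.5-.5
def r(p):
    M=Rm(p[3],p[4]); return (w2px("scene",p[:3]+L@M.T)-q).ravel()
s=least_squares(r,[.459,-.216,.066,-23.9,0]);print(s.x.round(4),r(s.x).reshape(-1,2).round(1).tolist())
for z in(.065,.07):
  for t in (0,3):print(z,t,r([.459,-.217,z,-23.6,t]).reshape(-1,2).round(1).tolist())
```

```text
[  0.4173  -0.2225   0.0219 -17.0138  12.863 ] [[-2.6, 0.9], [-0.3, -1.1], [3.1, -1.8], [-0.8, 2.9], [2.1, -3.0], [-1.1, 1.6], [-0.4, 0.6]]
0.065 0 [[-2.6, -0.5], [-2.4, 0.2], [0.8, 1.4], [0.6, 0.1], [5.0, -7.8], [-2.7, 2.9], [-1.1, 0.9]]
0.065 3 [[-3.1, -0.5], [-2.3, -0.7], [0.9, 0.5], [0.8, 0.5], [4.7, -6.7], [-2.3, 2.2], [-1.0, 0.6]]
0.07 0 [[-2.8, -1.6], [-2.6, -1.0], [0.6, 0.1], [0.5, -1.2], [4.9, -9.0], [-2.8, 1.6], [-1.3, -0.3]]
0.07 3 [[-3.3, -1.6], [-2.5, -1.9], [0.7, -0.8], [0.7, -0.7], [4.6, -7.8], [-2.4, 0.9], [-1.1, -0.6]]
```

Run:
```python
from h import *
from scipy.optimize import least_squares
L=np.array([(50,-34,-57),(50,-34,23),(50,34,23),(-50,34,23),(-50,34,-57),(8,23,57),(8,23,23)])/1000
q=np.array([(215,380),(190,233),(320,262),(422,118),(435,264),(357,115),(353,193)])
q=np.array([155,145])+(q+.5)/7.5-.5
def r(p):
    M=Rm(p[2],p[3]); return (w2px("scene",np.array([p[0],p[1],.065+.05*np.sin(np.radians(abs(p[3])))])+L@M.T)-q).ravel()
s=least_squares(r,[.459,-.216,-23.9,1]);print(s.x.round(4),r(s.x).reshape(-1,2).round(1).tolist())
```

```text
[  0.4609  -0.2146 -19.9657   3.3771] [[-1.9, -0.1], [-1.0, -0.5], [2.8, -0.2], [0.8, -0.5], [0.4, -0.2], [-1.2, 1.4], [0.1, -0.1]]
```

The fit agrees with the moment sensor: the cassette hangs about 3° nose-up in the grip and its rear edge touches first. I'll level it before releasing.

Request:
jog_arm(series=[[[0,0,0],[0,0,-1.5],0],[[0,0,0],[0,0,-1.5],0],[[0,0,0],[0,0,0],0],[[0,0,0],[0,0,0],0]])

```text
time_s: 10.2
tcp_pos: [0.4611, -0.2176, 0.1005]
ee_rot: [[-0.916, -0.038, -0.399], [0.399, 0.018, -0.917], [0.042, -0.999, -0.002]]
wrist_force: [-4.3, -2.2, 12.1]
gripper_width: 0.184
```

Run:
```python
from h import *
s=st();print(s['ee_rot'].round(3))
```

```text
10.2 [ -7.5  19.5 -23.   -1.  -49.9 -15.4] [ 0.4611 -0.2176  0.1005] F [-4.28 -2.21 12.05] M [-0.985  0.438 -0.07 ] 0.1842119766421605
[[-0.916 -0.038 -0.399]
 [ 0.399  0.018 -0.917]
 [ 0.042 -0.999 -0.002]]
```

Request:
jog_arm(series=[[[0,-0.001,0],[0,0,0],0],[[0,0,0],[0,0,0],0.03],[[0,0,0],[0,0,0],0.04],[[0,0,0],[0,0,0],0.045],[[0,0,0],[0,0,0],0.045]])

```text
time_s: 10.82
tcp_pos: [0.4584, -0.2157, 0.0979]
ee_rot: [[-0.915, -0.045, -0.401], [0.4, 0.023, -0.916], [0.05, -0.999, -0.003]]
wrist_force: [-0.1, 0.6, 0.7]
gripper_width: 0.495
```

Run:
```python
from h import *
s=st(); p,R=grip(np.array([.4593,-.2157,.065]),.03,-23.9,0)
X=np.array([.9145,-.4045,0]);Y=np.array([.4045,.9145,0])
home=np.array([.5763,-.2674,0])
# up 100 mm, then behind stand, tool z = push dir X, tool y = down, tool x = y x z
up=s['tcp_pos']+[0,0,.09]; a=plan(up,R,3,.045)
for sg in(1,-1):
    z=sg*X; y=np.array([0,0,-1]); R2=np.column_stack([np.cross(y,z),y,z])
    print(Ro.from_matrix(R.T@R2).as_rotvec(degrees=True).round(1))
z=X;R2=np.column_stack([np.cross(y,z),y,z])
q=home-(.128+.115)*X; q[2]=s['tcp_pos'][2]+.09; print(q); b=plan(q,R2,9,0,start=a)
z=-X;R2=np.column_stack([np.cross(y,z),y,z]); b=plan(q,R2,9,0,start=a)
```

```text
10.82 [ -7.4  19.6 -23.2  -1.2 -50.  -15.4] [ 0.4584 -0.2157  0.0979] F [-0.08  0.6   0.69] M [ 0.049 -0.182  0.005] 0.4948601461445544
[[[0.001, -0.03, -0.0], [0.0, 0.1, 1.0], 0.045], [[0.001, -0.03, -0.0], [0.0, 0.1, 1.0], 0.045], [[0.001, -0.03, -0.0], [0.0, 0.1, 1.0], 0.045]]
[ -0. -90.  -0.]
[ 0. 90.  0.]
[ 0.3540765  -0.1691065   0.18790155]
[[[0.013, -0.0, -0.0], [0.0, -10.0, -0.0], 0], [[0.012, -0.0, -0.002], [0.0, -10.0, -0.0], 0], [[0.012, -0.0, -0.005], [0.0, -10.0, -0.0], 0], [[0.011, -0.0, -0.006], [0.0, -10.0, -0.0], 0], [[0.01, -0.0, -0.008], [0.0, -10.0, -0.0], 0], [[0.008, -0.0, -0.01], [0.0, -10.0, -0.0], 0], [[0.006, -0.0, -0.011], [0.0, -10.0, -0.0], 0], [[0.004, -0.0, -0.012], [0.0, -10.0, -0.0], 0], [[0.002, -0.0, -0.012], [0.0, -10.0, -0.0], 0]]
[[[0.013, -0.0, -0.0], [0.0, 10.0, 0.0], 0], [[0.012, -0.0, 0.002], [0.0, 10.0, 0.0], 0], [[0.012, -0.0, 0.004], [0.0, 10.0, 0.0], 0], [[0.011, -0.0, 0.007], [0.0, 10.0, 0.0], 0], [[0.01, -0.0, 0.008], [0.0, 10.0, 0.0], 0], [[0.008, -0.0, 0.009], [0.0, 10.0, 0.0], 0], [[0.006, -0.0, 0.011], [0.0, 10.0, 0.0], 0], [[0.005, -0.0, 0.012], [0.0, 10.0, 0.0], 0], [[0.002, -0.0, 0.013], [0.0, 10.0, 0.0], 0]]
```

Request:
jog_arm(series=[[[0.001,-0.03,0],[0,0.1,1.0],0.045],[[0.001,-0.03,0],[0,0.1,1.0],0.045],[[0.001,-0.03,0],[0,0.1,1.0],0.045]])

```text
time_s: 11.2
tcp_pos: [0.458, -0.2159, 0.1889]
ee_rot: [[-0.914, 0.004, -0.406], [0.406, 0.001, -0.914], [-0.003, -1.0, -0.003]]
wrist_force: [1.0, -0.5, 0.3]
gripper_width: 0.516
```

Request:
jog_arm(series=[[[0.013,0,0],[0,-10,0],0],[[0.012,0,-0.002],[0,-10,0],0],[[0.012,0,-0.005],[0,-10,0],0],[[0.011,0,-0.006],[0,-10,0],0],[[0.01,0,-0.008],[0,-10,0],0],[[0.008,0,-0.01],[0,-10,0],0],[[0.006,0,-0.008],[0,-10,0],0],[[0.004,0,-0.006],[0,-10,0],0],[[0.002,0,-0.006],[0,-10,0],0],[[0,0,0],[0,0,0],0]])

```text
time_s: 12.45
tcp_pos: [0.3654, -0.1789, 0.1879]
ee_rot: [[-0.407, 0.004, 0.913], [-0.913, 0.001, -0.407], [-0.003, -1.0, 0.003]]
wrist_force: [0.1, 0.5, -0.7]
gripper_width: 0.007
```

```bash
cat >> h.py <<'E'
X=np.array([.9145,-.4045,0]);Y=np.array([.4045,.9145,0]);home=np.array([.5763,-.2674,0])
def dock(s): d=s['tcp_pos']-home; print("dock x,y",(d@X).round(4),(d@Y).round(4),"z",s['tcp_pos'][2].round(4),"F along",(s['wrist_force']@X).round(2))
RP=np.column_stack([np.cross([0,0,-1],X),[0,0,-1],X])
E
python3 - <<'E'
from h import *
s=st();dock(s);print(Ro.from_matrix(s['ee_rot'].T@RP).as_rotvec(degrees=True).round(2))
a=capture("top")[:,:,::-1];b=capture("scene")[:,:,::-1]
A=cv2.resize(a[145:245,285:385],None,fx=4,fy=4,interpolation=cv2.INTER_CUBIC);B=cv2.resize(b[130:220,140:230],None,fx=4.445,fy=4.445,interpolation=cv2.INTER_CUBIC)[:400]
cv2.imwrite("pics/d3.png",np.hstack([A,B]))
E
```

```text
12.45 [ -3.    2.  -31.1  -0.1 -56.7  69.1] [ 0.3654 -0.1789  0.1879] F [ 0.05  0.51 -0.73] M [-0.032 -0.026 -0.028] 0.007010185790383528
dock x,y -0.2287 -0.0044 z 0.1879 F along -0.16
[-0.16 -0.17 -0.16]
```

View pics/d3.png

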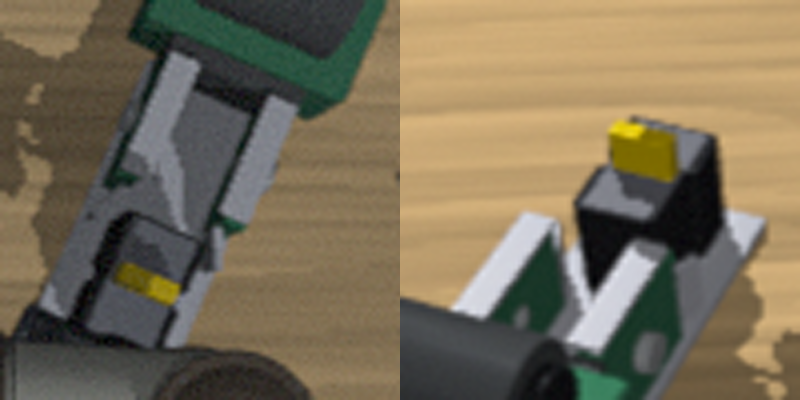

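The cassette stands upright on the plate in front of the mouth. In the top half its ridge centre is at about (150,283) and its lid front corners at (135,213) and (202,238).

Run:
```python
from h import *
f=lambda p:(285+(p[0]+.5)/4-.5,145+(p[1]+.5)/4-.5)
for p,z in[((149,284),.122),((135,213),.088),((202,238),.088),((120,262),.122),((180,290),.122),((105,182),.098),((243,233),.098)]:
    d=px2w("top",*f(p),z)-home;print(p,(d@X).round(4),(d@Y).round(4))
```

```text
(149, 284) -0.1276 0.0006
(135, 213) -0.0778 0.0273
(202, 238) -0.0741 -0.0273
(120, 262) -0.1215 0.0268
(180, 290) -0.1221 -0.0222
(105, 182) -0.067 0.0588
(243, 233) -0.0592 -0.0527
```

Request:
jog_arm(series=[[[0,0.03,0],[0,0,0],0],[[0,0.03,0],[0,0,0],0],[[0,0.03,0],[0,0,0],0],[[0,0.03,0],[0,0,0],0],[[0,0.02,0],[0,0,0],0],[[0,0,0],[0,0,0],0]])

```text
time_s: 13.3
tcp_pos: [0.3654, -0.1788, 0.0467]
ee_rot: [[-0.407, -0.001, 0.913], [-0.913, 0.002, -0.407], [-0.001, -1.0, -0.001]]
wrist_force: [-1.3, -0.4, -0.4]
gripper_width: 0.004
```

Request:
jog_arm(series=[[[-0.0045,0,0.02],[0,-0.2,0],0],[[0,0,0.012],[0,0,0],0],[[0,0,0.008],[0,0,0],0],[[0,0,0.008],[0,0,0],0],[[0,0,0.008],[0,0,0],0],[[0,0,0.008],[0,0,0],0],[[0,0,0.008],[0,0,0],0],[[0,0,0.008],[0,0,0],0],[[0,0,0.008],[0,0,0],0],[[0,0,0],[0,0,0],0]])

```text
time_s: 14.55
tcp_pos: [0.446, -0.21, 0.0475]
ee_rot: [[-0.404, -0.002, 0.915], [-0.915, 0.003, -0.404], [-0.002, -1.0, -0.003]]
wrist_force: [-4.5, 0.2, -0.1]
gripper_width: 0.004
```

Run:
```python
from h import *
s=st();dock(s);print(Ro.from_matrix(s['ee_rot'].T@RP).as_rotvec(degrees=True).round(2))
```

```text
14.55 [ -6.4  21.5 -30.4  -0.2 -38.2  72.7] [ 0.446  -0.21    0.0475] F [-4.52  0.25 -0.12] M [0.155 1.103 0.03 ] 0.003970427301303033
dock x,y -0.1424 -0.0002 z 0.0475 F along -4.24
[ 0.14  0.03 -0.1 ]
```

Pushing steadily at about 4 N of friction.

Request:
jog_arm(series=[[[0,0,0.008],[0,0,0],0],[[0,0,0.008],[0,0,0],0],[[0,0,0.008],[0,0,0],0],[[0,0,0.008],[0,0,0],0],[[0,0,0],[0,0,0],0]])

```text
time_s: 15.18
tcp_pos: [0.4757, -0.2229, 0.0476]
ee_rot: [[-0.404, -0.002, 0.915], [-0.915, 0.003, -0.404], [-0.002, -1.0, -0.003]]
wrist_force: [-6.0, 2.0, 1.6]
gripper_width: 0.002
```

Request:
jog_arm(series=[[[0,0,0.006],[0,0,0],0],[[0,0,0.006],[0,0,0],0],[[0,0,0.006],[0,0,0],0],[[0,0,0],[0,0,0],0]])

```text
time_s: 15.68
tcp_pos: [0.4933, -0.2303, 0.0477]
ee_rot: [[-0.403, 0.001, 0.915], [-0.915, 0.002, -0.403], [-0.002, -1.0, -0.0]]
wrist_force: [-4.9, 0.7, -1.2]
gripper_width: 0.004
```

Request:
jog_arm(series=[[[0,0,0.005],[0,0,0],0],[[0,0,0.005],[0,0,0],0],[[0,0,0.005],[0,0,0],0],[[0,0,0],[0,0,0],0]])

```text
time_s: 16.18
tcp_pos: [0.507, -0.2363, 0.0477]
ee_rot: [[-0.403, 0.001, 0.915], [-0.915, 0.002, -0.403], [-0.002, -1.0, -0.0]]
wrist_force: [-5.3, 1.1, -2.0]
gripper_width: 0.004
```

Run:
```python
from h import *
s=st();dock(s)
```

```text
16.18 [ -8.5  26.5 -21.1  -0.2 -42.3  74.8] [ 0.507  -0.2363  0.0477] F [-5.35  1.14 -2.02] M [ 0.225  1.407 -0.03 ] 0.0038977546257138703
dock x,y -0.0759 0.0004 z 0.0477 F along -5.35
```

Request:
jog_arm(series=[[[0,0,0.005],[0,0,0],0],[[0,0,0.005],[0,0,0],0],[[0,0,0],[0,0,0],0]])

```text
time_s: 16.55
tcp_pos: [0.5182, -0.2406, 0.0483]
ee_rot: [[-0.402, 0.005, 0.915], [-0.916, 0.001, -0.402], [-0.003, -1.0, 0.004]]
wrist_force: [-1.5, 0.7, -2.3]
gripper_width: 0.004
```

Request:
jog_arm(series=[[[0,0,0.003],[0,0,0],0],[[0,0,0],[0,0,0],0]])

```text
time_s: 16.8
tcp_pos: [0.5184, -0.2412, 0.0484]
ee_rot: [[-0.403, 0.0, 0.915], [-0.915, 0.002, -0.403], [-0.002, -1.0, -0.001]]
wrist_force: [-6.7, 2.3, 2.4]
gripper_width: 0.004
```

Request:
jog_arm(series=[[[0,0,0.002],[0,0,0],0],[[0,0,0],[0,0,0],0]])

```text
time_s: 17.05
tcp_pos: [0.5183, -0.2414, 0.0484]
ee_rot: [[-0.403, -0.004, 0.915], [-0.915, 0.004, -0.403], [-0.002, -1.0, -0.005]]
wrist_force: [-10.4, 4.4, 6.5]
gripper_width: 0.006
```

Request:
jog_arm(series=[[[0,0,0.002],[0,0,0],0],[[0,0,0],[0,0,0],0]])

```text
time_s: 17.3
tcp_pos: [0.5182, -0.2416, 0.0484]
ee_rot: [[-0.404, -0.008, 0.915], [-0.915, 0.005, -0.404], [-0.001, -1.0, -0.009]]
wrist_force: [-13.5, 6.6, 9.3]
gripper_width: 0.004
```

Run:
```python
from h import *
s=st();dock(s)
```

```text
17.3 [ -8.9  27.6 -18.8  -0.3 -44.   75.3] [ 0.5182 -0.2416  0.0484] F [-13.51   6.57   9.27] M [ 1.847  3.685 -0.131] 0.004061519507027462
dock x,y -0.0636 0.0001 z 0.0484 F along -15.01
```

The push force fell to 1.5 N (the snap) and then rose against a hard stop. I'll press a little more, back off and look.

Request:
jog_arm(series=[[[0,0,0.003],[0,0,0],0],[[0,0,0],[0,0,0],0]])

```text
time_s: 17.55
tcp_pos: [0.518, -0.2419, 0.0484]
ee_rot: [[-0.404, -0.014, 0.915], [-0.915, 0.007, -0.404], [-0.0, -1.0, -0.015]]
wrist_force: [-19.5, 11.2, 15.7]
gripper_width: 0.006
```

Request:
jog_arm(series=[[[0,0,-0.015],[0,0,0],0],[[0,0,-0.025],[0,0,0],0],[[0,0,-0.03],[0,0,0],0],[[0,0,-0.03],[0,0,0],0],[[0,0,-0.03],[0,0,0],0],[[0,-0.03,-0.02],[0,0,0],0],[[0,-0.05,0],[0,0,0],0],[[0,-0.05,0],[0,0,0],0],[[0,0,0],[0,0,0],0]])

```text
time_s: 18.68
tcp_pos: [0.3939, -0.1849, 0.1836]
ee_rot: [[-0.401, 0.02, 0.916], [-0.916, -0.001, -0.401], [-0.007, -1.0, 0.019]]
wrist_force: [0.7, 0.4, -0.4]
gripper_width: 0.004
```

Run:
```python
from h import *
s=st();dock(s)
a=capture("top")[:,:,::-1];b=capture("scene")[:,:,::-1]
A=cv2.resize(a[140:220,290:370],None,fx=5,fy=5,interpolation=cv2.INTER_CUBIC);B=cv2.resize(b[140:220,130:210],None,fx=5,fy=5,interpolation=cv2.INTER_CUBIC)
cv2.imwrite("pics/e1.png",np.hstack([A,B]))
# predicted pixels in crops for a seated cassette
L=[(50,34,23),(50,-34,23),(-50,34,23),(-50,-34,23),(8,23,57),(8,-23,57),(-8,23,57),(-8,-23,57)]
W=[home+l[0]/1e3*X+l[1]/1e3*Y+[0,0,.065+l[2]/1e3] for l in L]
print("top",((w2px("top",W)-[290,140]+.5)*5-.5).round().tolist());print("scene",((w2px("scene",W)-[130,140]+.5)*5-.5+[400,0]).round().tolist())
```

```text
18.68 [ -3.6   4.8 -28.8   0.  -55.2  70. ] [ 0.3939 -0.1849  0.1836] F [ 0.7   0.36 -0.45] M [0.017 0.072 0.001] 0.004256404906900556
dock x,y -0.2002 0.0016 z 0.1836 F along 0.5
top [[215.0, 101.0], [316.0, 146.0], [152.0, 246.0], [253.0, 292.0], [216.0, 160.0], [286.0, 191.0], [206.0, 184.0], [276.0, 215.0]]
scene [[647.0, 354.0], [539.0, 325.0], [724.0, 237.0], [620.0, 211.0], [656.0, 256.0], [583.0, 237.0], [668.0, 238.0], [596.0, 219.0]]
```

View pics/e1.png

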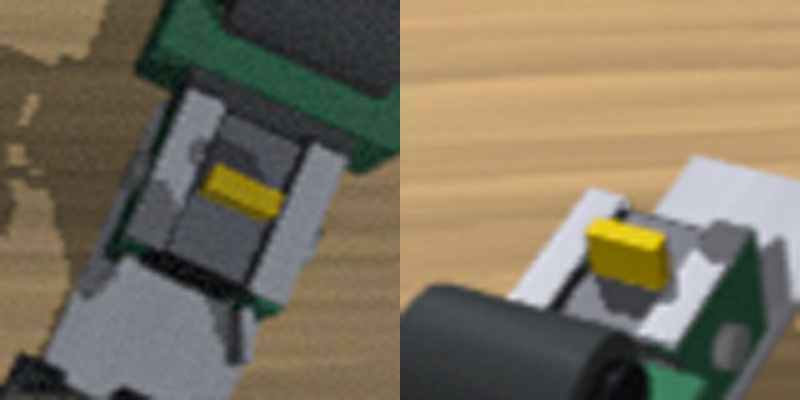

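The top half shows the ridge corners at (216,163), (285,192), (204,184) and (277,217). A seated cassette would put them at (216,160), (286,191), (206,184) and (276,215), so it is home to within about 1 mm. The gripper is clear of everything, so I'll hand the job in.

```bash
python3 -c "
from station import *
print(finish_job())"
```

```text
the job is handed in; nothing more can be done
None
```

The loaded cassette was in the rack's left bay (own y = +100 mm). It is now seated in the green feeder's clip holder, and I handed the job in at about 19 s with the gripper clear.

- **Finding it:** the first cassette I lifted pulled about 6.8 N (roughly 0.7 kg), both just off the deck and in free air. An empty one can pull at most 2.65 N, so I did not lift the other two. They were never touched; a picture taken after the lift shows them still in their bays, and I did not look again.
- **Standing it on the plate:** contact came a few millimetres early because the cassette hung about 3° nose-up in the grip. I levelled it on the plate until the pitching moment was near zero, then let go. It stood upright.
- **Pushing it in:** I pushed on the rear face with shut fingers. Force was about 4–6 N, fell to 1.5 N (which I took as the click), then rose against a hard stop to about 22 N along the push.
- **Last check:** in the last top view the grip ridge matched the predicted seated position to within about 1 mm.
- **What disagreed:** the fingers stopped at 63.6 mm before dock_home, about 4 mm short of my estimate. I put this down to finger thickness, because the picture shows the cassette home.

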